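Snap the cover onto the terminal box and keep the seal pressed

TASK

Take the oblong cover with the straight grip rib and press it down square over the open terminal box until both catches snap, then keep pressing so that the rubber seal is squeezed down and the cover sits fully home on the rim. Finish while still pressing it home: do not let go or ease off at the end. Leave the square cover, the wrench, the tape roll and the magnet square where they lie.

Things in the scene. Friction and masses are not known exactly. Their poses are not given: they have to be found in the camera images.
- cover: loose oblong grey plastic cover, 106 x 70 x 46 mm high, 0.08 to 0.17 kg, lying open side down. Origin: centre of the skirt's lower edge; x along its length, y across, z up; same after a half turn about z. The skirt, 16 mm deep, 100 x 64 mm inside, has a window with a 4 mm round bar below it in each long side: the bars snap past the catches. Top plate 16 to 20 mm above the origin.
- cover_rib (a point): middle of the top of the cover's solid grip rib, 46 mm above the cover's origin. The rib stands on the middle of the top plate: 60 mm long in the cover's x, 16 mm thick in y, from 20 to 46 mm above the cover's origin.
- terminal_box: open grey terminal box fixed to the bench. Origin: centre of its underside, on the bench; x along its length, y across, z up; same for the cover after a half turn. Foot plate 136 x 60 x 4 mm, walls 96 x 60 mm outside: the cover's skirt goes over them with 2 mm play all round. With the cover fully home, the cover's origin is 34 mm above the box's.
- box_rim (a point): centre of the box's mouth, level with the top of its rim, 50 mm above the box's origin; the rim's outer edges are rounded 3 mm. The cover's top plate rests on it when fully home.
- catch_left (a point): tip of the sprung round-nosed catch in the middle of the box's +y long wall, 34 mm long, 10 mm high, standing out 5 mm, yielding inward. The cover's bars meet both catches with the cover's origin 46 mm above the box's, need some 8 to 18 N to be pressed over them, and are past when it is under 39 mm; the resistance drops there, before the seal pushes back.
- catch_right (a point): tip of the same kind of catch in the -y long wall, 42.5 mm above the box's origin and 35 mm from its middle
- seal_frame (a joint): how far the black sprung rubber seal inside the box's rim is squeezed down, in m: 0 free (it stands 4 mm above the rim), 0.004 flush with the rim. Stiffness about 3 N per mm from 2 N, 14 N when flush. With the cover snapped on and let go it springs back to 0.0012 to 0.0025; about 13 N of pressing makes it flush.
- square_cover: a cover of another box, not to be used: 72 x 72 mm, 38 mm high, with a round knob of 32 mm; origin at the centre of its underside
- wrench_13: combination wrench, 27 x 168 x 6 mm, lying on the bench along its y; origin at the centre of its underside; leave it
- tape_roll: black tape roll, 62 x 60 x 19 mm, lying flat; origin at the centre of its underside; leave it
- magnet_square_small: yellow and black welding magnet square, 49 x 72 x 17 mm, lying flat; origin at the centre of its underside; leave it
- lamp_top (a point): middle of the top of the big black lamp housing, a fixed obstacle that stands between the covers and the terminal box: about 190 mm in x by 200 mm in y, its top 225 mm above the bench, with a carrying handle some 35 mm higher. Carry the cover over it or round its far (+x) side. Its bracket tubes stick out some 70 mm, lower than 50 mm.

How it is judged (in metres and radians):
On the way, in this order (a step that is already met when the one before it is completed fails the run):
1. the oblong cover is lifted clear of the bench (height (world z) of cover above 0.07 m), for 0.1 s.
2. the cover is snapped past both catches of the box (horizontal distance between cover and terminal_box below 0.005 m and z of cover in the frame of terminal_box below 0.039 m and angle between the x axis of cover and the x axis of terminal_box, either way round below 0.1 rad and angle between cover's own z axis and vertical below 0.06 rad), for 0.1 s.
At the end, for the whole second after the job is handed in: Cover snapped on the terminal box, in line (within 5 mm, 0.1 rad, tilt under 0.06 rad), its origin under 35.5 mm above the box's; the gripper, touching it with over 2 N, still presses so that the seal is squeezed by more than 3.1 of its 4 mm; cover at rest (horizontal distance between cover and terminal_box below 0.005 m and z of cover in the frame of terminal_box below 0.0355 m and angle between the x axis of cover and the x axis of terminal_box, either way round below 0.1 rad and angle between cover's own z axis and vertical below 0.06 rad and value of joint seal_frame above 0.0031 m and contact force between the fingers and cover above 2 N and linear speed of cover below 0.02 m/s); the arm keeps its last pose, push and grip.
It fails at once if the square cover is moved more than 25 mm (distance of square_cover from where it was at the start of the episode above 0.025 m).
It fails at once if the wrench is moved more than 25 mm (distance of wrench_13 from where it was at the start of the episode above 0.025 m).
It fails at once if the tape roll is moved more than 25 mm (distance of tape_roll from where it was at the start of the episode above 0.025 m).
It fails at once if the magnet square is moved more than 25 mm (distance of magnet_square_small from where it was at the start of the episode above 0.025 m).
It also fails if it takes over 62 s, if anything falls off the work surface, if the arm or the gripper's body presses on something with over 40 N, if the wrist force passes 120 N, or if a joint passes its speed limit or range.

ROBOT

A 6-joint arm with a two-finger parallel gripper is mounted at the origin on a cart in front of the work surface, level with it; the furniture and walls round the work are solid. World frame = base frame: x ahead of the robot, y to its left, z up, the work surface at z = 0. Lengths are in mm, angles in rad, forces in N, time in s.
With the tool pointing down it reaches from about 350 to 875 mm from the base axis. Payload 4.2 kg.
Tool frame: the origin (TCP) lies between the finger pads; the fingertips stand 25 mm ahead of it and the grasp point (between the pads) lies 6 mm ahead of it; z points along the fingers, y is the line along which they close (so a half turn about z gives the same grasp; the last joint's range is limited). The gripper opens to 85 mm and grips with 20 to 120 N. Pads are 22 mm wide; open, the fingers measure 114 mm over their backs; the gripper's body (76 mm by 85 mm) begins 54 mm behind the grasp point. The pads swing forward as they close: fully open they stand 13 mm farther back than shut.
Start: joints at [1.541, 0.385, 0.008, 0, -1.194, -0.259], TCP at [177.969, 599.105, 256.312] pointing down, gripper open.
Joint ranges: [-3.14, 3.14], [-1.21, 2.06], [-1.07, 1.41], [-3.16, 2.05], [-2.99, -0.16], [-3.1, 3.1]. Speed limits (rad/s): [2.79, 2.79, 3.14, 3.14, 3.14, 3.14].

INTERFACE

Orientations are given as a unit quaternion [x, y, z, w].
In Python, from bench import arm gives the robot as it stands.
- The arm moves only by the shell command python3 -m pendant 'ROWS'. ROWS is JSON, a list of rows, each a list of 7 numbers: the shift along the tool's x, y, z in m, then the turn, a rotation vector about the tool's x, y, z in degrees, then the finger opening in m, from 0 to 0.0854. In form: [[x, y, z, wx, wy, wz, fingers], ...]. A call has 1 to 12 rows; each row shifts and turns the commanded pose from where the row before left it, along the tool's axes as they then stand; what a row does not reach is not made up. A row lasts 1/10 s, in which the tool goes at most 50 mm and 8.59 degrees, less where a joint would pass 70% of its speed; a pose out of reach is approached as far as the arm can. A call is refused whole if a number of a shift passes 0.05 or a number of a turn 8.59, either way. A call with a gripper value outside its range is refused whole. The fingers move at their own pace and stop on an object; the grip force is fixed at half the most. Time passes only in rows, so rows that do not move let the fingers close. It gives the time, the measured TCP pose, the force, the opening and the grip force at its end, in the units of the state.
- arm.read_state(): the state, without advancing time (a new reading comes with each control period).
- arm.get_image(name): name is "side" or "top" or "wrist"; returns a dict with "image" (420x560x3 uint8, red, green, blue), "fx", "fy", "cx", "cy" (pixels), "xyz" and "rotation" of the camera in the world. Camera axes: x right, y down, z forward; pixel columns grow to the right and rows downward; lengths in mm; the calibration is good to about 2 mm. A picture is of the moment at which its call begins. There is no depth.
- arm.job_done(): hands the job in; it is judged then, once.
The state is a dict: "clock": time; "joints": joint angles; "joint_vel": joint speeds; "joint_efforts": joint torques, N m; "position": TCP position; "ee_rot": TCP orientation; "contact_force": force on the tool from outside, world axes, zero at the start; "wrist_torque": the same for the moment, N m; "gripper_width": finger opening in mm; "grasp_force": force on a finger pad.
Only numpy, scipy, OpenCV 4.12 (cv2) and the standard library are available. Lean on these libraries where they do the work, as an engineer would, in place of code of your own. Each camera call takes 0.05 s, during which the arm holds its last target. There are 200 camera calls.

## Working session

There is one attempt and no reset: what is moved stays moved. The work goes in short steps, Python scripts to look and compute and a shell command to move; the robot and the scene stay as the last step left them, time stands still between calls to the robot, and variables do not carry over. Pictures are saved under pics/ and viewed, at most 10 in all, crops included, and the job is handed in when it is done.

```bash
mkdir -p pics; ls; python3 - <<'E'
from bench import arm
import cv2,numpy as np,json
for n in ("side","top","wrist"):
    d=arm.get_image(n)
    cv2.imwrite(f"pics/{n}0.png",d["image"][...,::-1])
    print(n,d["fx"],d["fy"],d["cx"],d["cy"],np.round(d["xyz"],1),np.round(d["rotation"],3).tolist())
s=arm.read_state();print(s)
E
```

```text
pics
side 462.5681000349909 462.5681000349909 283.42881192609536 204.48130340402932 [1392.6    2.   759.4] [0.674, 0.569, -0.306, -0.359]
top 424.4343487998189 424.4343487998189 279.2016619384026 211.63793335688945 [ 446.   141.4 1048.8] [0.71, -0.704, 0.026, -0.02]
wrist 313.71531632140454 313.71531632140454 284.84389868389826 209.7499920041967 [247.7 576.9 373.5] [-0.591, 0.793, 0.118, -0.088]
{'clock': 0.15, 'joints': array([ 1.54060860e+00,  3.85382538e-01,  6.92519384e-03, -3.17946423e-04,
       -1.19399423e+00, -2.58554565e-01]), 'joint_vel': array([ 0.00100931, -0.00332566,  0.00281088,  0.00118954,  0.00179433,
        0.00107647]), 'joint_efforts': array([-1.39164712e-05, -3.92678189e+01,  1.88584167e+01,  4.18865383e+00,
       -3.37542733e-03,  1.27197346e-07]), 'position': array([177.87224223, 598.73914606, 255.47061953]), 'ee_rot': array([ 9.89587790e-01, -1.43928103e-01, -5.25140037e-05,  8.39072483e-04]), 'contact_force': array([-0.96293689, -0.31991419,  0.28637149]), 'wrist_torque': array([ 0.03690334, -0.04052408,  0.02272118]), 'grasp_force': 0.0, 'gripper_width': 85.26607625864936}
```

View pics/top0.png

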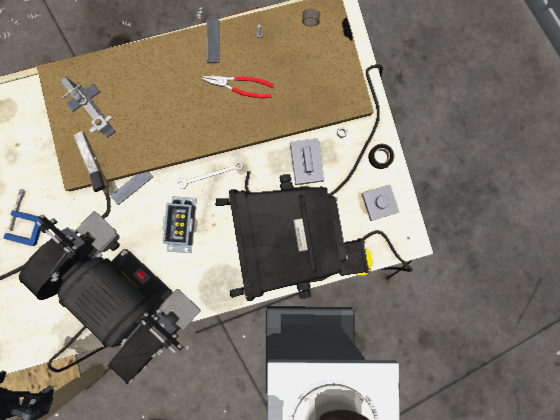

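View pics/side0.png

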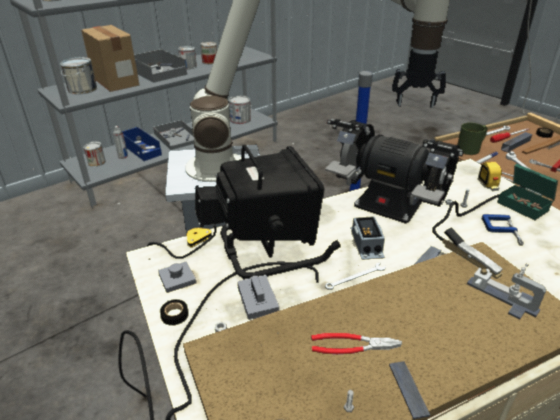

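View pics/wrist0.png

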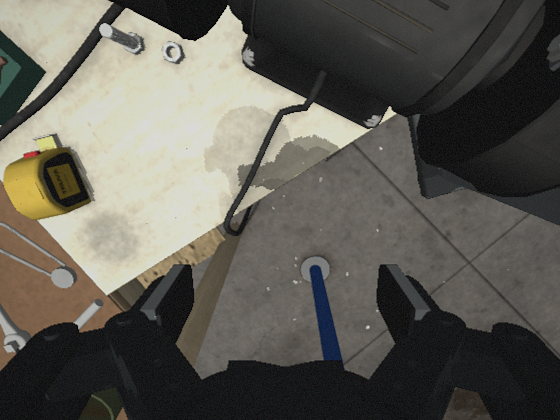

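The top view shows the oblong cover with its rib near (307,160), the box near (180,223), the square cover at (381,202) and the lamp between. In the side view the cover is near (258,295) and the box near (368,235). Next I'll enlarge these for exact pixels.

```bash
cat > h.py <<'E'
import numpy as np,cv2
from scipy.spatial.transform import Rotation as R
def ray(d,p):
    v=np.array([(p[0]-d["cx"])/d["fx"],(p[1]-d["cy"])/d["fy"],1.])
    v=R.from_quat(d["rotation"]).apply(v); return np.array(d["xyz"],float),v/np.linalg.norm(v)
def proj(d,P):
    q=R.from_quat(d["rotation"]).inv().apply(np.atleast_2d(P)-d["xyz"])
    return np.c_[d["cx"]+d["fx"]*q[:,0]/q[:,2],d["cy"]+d["fy"]*q[:,1]/q[:,2]]
def tri(*dp):
    A=0;b=0;L=[]
    for d,p in dp:
        o,v=ray(d,p);M=np.eye(3)-np.outer(v,v);A=A+M;b=b+M@o;L.append((o,v))
    X=np.linalg.solve(A,b)
    return X,[np.linalg.norm(np.cross(X-o,v)) for o,v in L]
def atz(d,p,z):
    o,v=ray(d,p);return o+v*(z-o[2])/v[2]
E
python3 - <<'E'
from bench import arm
import cv2,numpy as np,pickle
D={n:arm.get_image(n) for n in("top","side")}
pickle.dump(D,open("d0.pkl","wb"))
def c(n,u,v,w,h):
    return cv2.resize(D[n]["image"][v:v+h,u:u+w,::-1],(w*5,h*5),interpolation=cv2.INTER_CUBIC)
im=np.vstack([np.hstack([c("top",267,130,80,60),c("top",140,193,80,60)]),np.hstack([c("side",218,265,80,60),c("side",328,205,80,60)])])
cv2.imwrite("pics/crops.png",im)
E
```

```text
(no output)
```

View pics/crops.png

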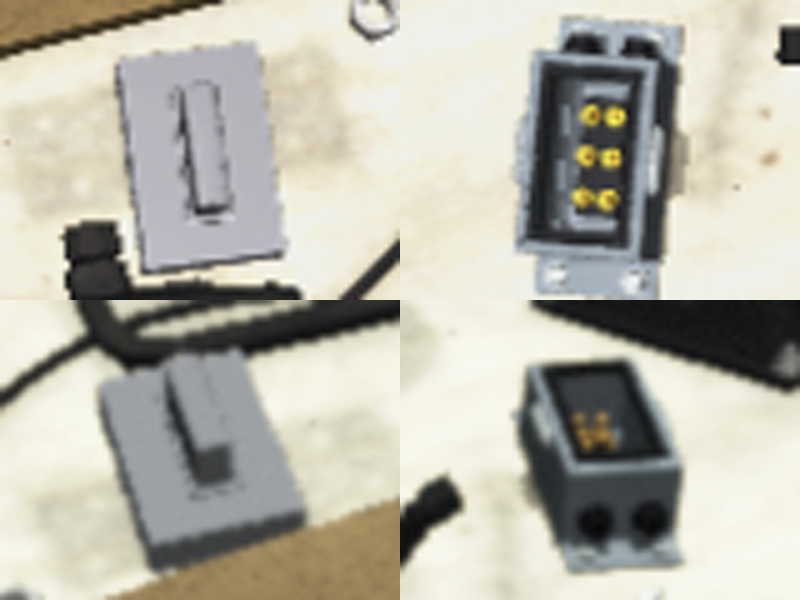

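The crops show the rim of the box and the cover's rib and plate corners clearly, so I'll triangulate them.

```bash
python3 - <<'E'
import pickle;from h import *
D=pickle.load(open("d0.pkl","rb"))
T=lambda x,y,o:(o[0]+(x+.5)/5-.5,o[1]+(y+.5)/5-.5)
def go(name,o1,tops,o2,sides):
    P=[]
    for a,b in zip(tops,sides):
        X,e=tri((D["top"],T(*a,o1)),(D["side"],T(*b,o2)));P.append(X);print(name,X.round(1),np.round(e,1))
    P=np.array(P);print(name,"mean",P.mean(0).round(1)); 
    l=(P[0]-P[2]+P[1]-P[3])/2;w=(P[0]-P[1]+P[2]-P[3])/2
    print("len",np.linalg.norm(l[:2]),"yaw",np.degrees(np.arctan2(l[1],l[0])),"wid",np.linalg.norm(w[:2]),"yaw",np.degrees(np.arctan2(w[1],w[0]))-90)
# order TL TR BL BR
go("rim",(140-80,193),[(535,53),(650,65),(518,250),(638,262)],(328-80,205-60),[(682,465),(565,470),(632,360),(528,367)])
go("plate",(267,130),[(118,60),(258,43),(142,270),(283,252)],(218,205),[(303,512),(150,548),(240,350),(102,383)])
go("rib",(267,130),[(185,85),(212,82),(195,212),(230,208)],(218,205),[(228,443),(196,458),(198,355),(165,365)])
E
```

```text
rim [528.9 400.3  46.5] [1. 1.]
rim [523.2 343.5  46.9] [1.3 1.3]
rim [435.9 406.   45.5] [0.9 0.9]
rim [430.7 350.   44.1] [1. 1.]
rim mean [479.7 374.9  45.7]
len 92.91601843705838 yaw -3.7820990728126334 wid 56.668810079630255 yaw -5.515031457220601
plate [686.6 107.2  15.4] [0.2 0.2]
plate [695.9  38.7  15.3] [0.9 0.9]
plate [582.   94.3  17.8] [0.3 0.3]
plate [591.9  26.8  16.7] [1.3 1.3]
plate mean [639.1  66.8  16.3]
len 105.0178765224595 yaw 6.7834630968747165 wid 68.67226874492431 yaw 8.03108334318415
rib [668.2  76.7  44. ] [1. 1.]
rib [670.7  62.9  39.8] [0.4 0.4]
rib [607.3  71.2  41.1] [0.7 0.7]
rib [609.7  55.   39.7] [1.5 1.5]
rib mean [639.   66.4  41.1]
len 61.30882864137012 yaw 6.279088885628835 wid 15.186660642582224 yaw 9.217670417276864
```

Measured: cover at (639, 66.5), yaw about 7°; box at (480, 375), yaw about -4.3°. The heights agree with the given sizes to within 5 mm. Moving up, then across above the cover.

```bash
python3 -m pendant '[[0,0,-0.045,0,0,0,0.085],[0,0,-0.045,0,0,0,0.085],[0.04,0.025,0,0,0,0,0.085],[0.04,0.025,0,0,0,0,0.085],[0.04,0.025,0,0,0,0,0.085],[0.04,0.025,0,0,0,0,0.085],[0.04,0.025,0,0,0,0,0.085],[0.04,0.025,0,0,0,0,0.085],[0.04,0.025,0,0,0,0,0.085],[0.04,0.025,0,0,0,0,0.085],[0.04,0.025,0,0,0,0,0.085],[0.04,0.025,0,0,0,0,0.085]]'
python3 -m pendant '[[0.039,0.026,0,0,0,0,0.085],[0.039,0.026,0,0,0,0,0.085],[0.039,0.026,0,0,0,0,0.085],[0.039,0.026,0,0,0,0,0.085],[0.038,0.025,0,0,0,0,0.085],[0,0,0,0,0,-8,0.085],[0,0,0,0,0,-8,0.085],[0,0,0,0,0,-7.7,0.085],[0,0,0.04,0,0,0,0.085],[0,0,0.04,0,0,0,0.085],[0,0,0,0,0,0,0.085]]'
```

```text
clock: 1.45
position: [491.1, 243.9, 346.5]
ee_rot: [0.99, -0.144, 0.0, -0.0]
contact_force: [0.4, 1.5, -0.8]
gripper_width: 84.9
grasp_force: 0.0
clock: 2.55
position: [636.1, 66.1, 259.6]
ee_rot: [0.998, 0.062, -0.007, 0.001]
contact_force: [-0.6, 0.1, -0.4]
gripper_width: 85.1
grasp_force: 0.0
```

```bash
python3 - <<'E'
from bench import arm
import pickle;from h import *
d=arm.get_image("wrist");s=arm.read_state();print(s["position"],s["ee_rot"])
cv2.imwrite("pics/w1.png",d["image"][...,::-1]);pickle.dump(d,open("w1.pkl","wb"))
c=np.array([[x,y] for x in(-30,30) for y in(-8,8)]);a=np.radians(7.2)
Rm=np.array([[np.cos(a),-np.sin(a)],[np.sin(a),np.cos(a)]])
P=np.c_[c@Rm.T+[639,66.5],np.full(4,46)];print(proj(d,P).round(1).tolist())
E
```

```text
[638.22257632  66.1727016  263.72048556] [ 9.98047275e-01  6.23715920e-02 -3.23728124e-03  9.70489734e-04]
[[291.7, 206.2], [277.1, 206.2], [291.9, 151.3], [276.6, 151.3]]
```

View pics/w1.png

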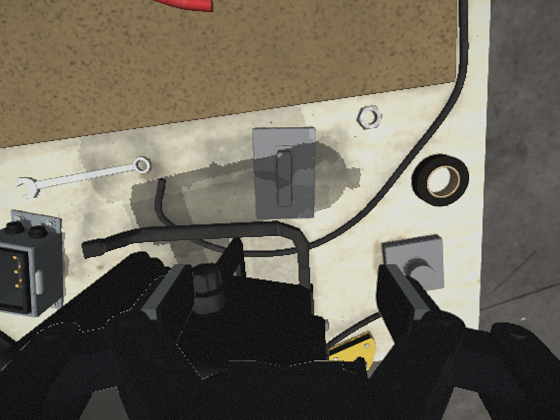

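The wrist view shows the rib at columns 277–292, rows 150–206, where my estimate projects it, and the fingers are lined up with it. Descending.

```bash
python3 -m pendant '[[0.001,0,0.04,0,0,0,0.085],[0,0,0.04,0,0,0,0.085],[0,0,0.04,0,0,0,0.085],[0,0,0.03,0,0,0,0.085],[0,0,0.02,0,0,0,0.06],[0,0,0.01,0,0,0,0.05],[0,0,0.01,0,0,0,0.05],[0,0,0.01,0,0,0,0.05],[0,0,0,0,0,0,0.05],[0,0,0,0,0,0,0.05],[0,0,0,0,0,0,0.05]]'
```

```text
clock: 3.7
position: [641.0, 66.9, 67.3]
ee_rot: [0.998, 0.062, 0.001, -0.0]
contact_force: [-0.1, 0.3, -0.2]
gripper_width: 50.2
grasp_force: 0.0
```

```bash
python3 -m pendant '[[-0.002,0,0.008,0,0,0,0.05],[0,0,0.006,0,0,0,0.05],[0,0,0.004,0,0,0,0.05],[0,0,0,0,0,0,0.05],[0,0,0,0,0,0,0.05]]'; python3 -m pendant '[[0,0,0,0,0,0,0],[0,0,0,0,0,0,0],[0,0,0,0,0,0,0],[0,0,0,0,0,0,0],[0,0,0,0,0,0,0],[0,0,0,0,0,0,0],[0,0,0,0,0,0,0],[0,0,0,0,0,0,0]]'
```

```text
clock: 4.2
position: [638.5, 66.5, 48.1]
ee_rot: [0.998, 0.062, -0.0, 0.0]
contact_force: [-0.3, -0.9, -0.3]
gripper_width: 50.0
grasp_force: 0.0
clock: 5.0
position: [638.7, 66.6, 48.8]
ee_rot: [0.998, 0.062, 0.0, -0.0]
contact_force: [0.1, 0.2, 3.0]
gripper_width: 14.6
grasp_force: 59.8
```

```bash
python3 -m pendant '[[0,0,-0.01,0,0,0,0],[0,0,-0.03,0,0,0,0],[0,0,-0.04,0,0,0,0],[0,0,-0.04,0,0,0,0],[0,0,-0.045,0,0,0,0],[0,0,-0.045,0,0,0,0],[0,0,-0.045,0,0,0,0],[0,0,-0.045,0,0,0,0],[0,0,0,0,0,0,0],[0,0,0,0,0,0,0]]'
python3 -m pendant '[[-0.01,-0.027,0,0,0,0,0],[-0.01,-0.027,0,0,0,0,0],[-0.01,-0.027,0,0,0,0,0],[-0.01,-0.027,0,0,0,0,0],[-0.01,-0.027,0,0,0,0,0],[-0.01,-0.027,0,0,0,0,0],[-0.01,-0.027,0,0,0,0,0],[-0.01,-0.027,0,0,0,0,0],[-0.01,-0.027,0,0,0,0,0],[-0.01,-0.027,0,0,0,0,0],[-0.01,-0.028,0,0,0,0,0],[-0.009,-0.028,0,0,0,0,0]]'
python3 -m pendant '[[0,0,0.04,0,0,6,0],[0,0,0.04,0,0,5.5,0],[0,0,0.04,0,0,0,0],[0,0,0.03,0,0,0,0],[0,0,0.02,0,0,0,0],[0,0,0,0,0,0,0],[0,0,0,0,0,0,0],[0,0,0,0,0,0,0],[0,0,0,0,0,0,0]]'
python3 - <<'E'
from bench import arm
import pickle;from h import *
D={n:arm.get_image(n) for n in("top","side","wrist")};s=arm.read_state();print(s["position"],s["ee_rot"])
pickle.dump(D,open("d2.pkl","wb"))
c=lambda n,u,v,w,h:cv2.resize(D[n]["image"][v:v+h,u:u+w,::-1],(400,300),interpolation=cv2.INTER_CUBIC)
W=cv2.resize(D["wrist"]["image"][...,::-1],(400,300))
cv2.imwrite("pics/c2.png",np.vstack([np.hstack([c("top",120,180,120,90),c("side",308,150,120,90)]),np.hstack([W,c("wrist",180,100,200,150)])]))
E
```

```text
clock: 6.0
position: [638.1, 66.6, 349.2]
ee_rot: [0.998, 0.062, 0.001, -0.001]
contact_force: [0.4, -0.2, -2.5]
gripper_width: 14.5
grasp_force: 59.3
clock: 7.2
position: [478.2, 375.5, 345.6]
ee_rot: [0.998, 0.062, -0.002, 0.002]
contact_force: [0.7, 0.2, -1.8]
gripper_width: 14.8
grasp_force: 59.3
clock: 8.1
position: [480.2, 375.6, 179.8]
ee_rot: [0.999, -0.038, 0.001, -0.001]
contact_force: [-0.4, -0.0, -1.4]
gripper_width: 14.9
grasp_force: 59.3
[479.94980515 375.39915627 179.2773231 ] [ 9.99279936e-01 -3.79318283e-02  4.93443245e-04 -7.36179679e-04]
```

View pics/c2.png

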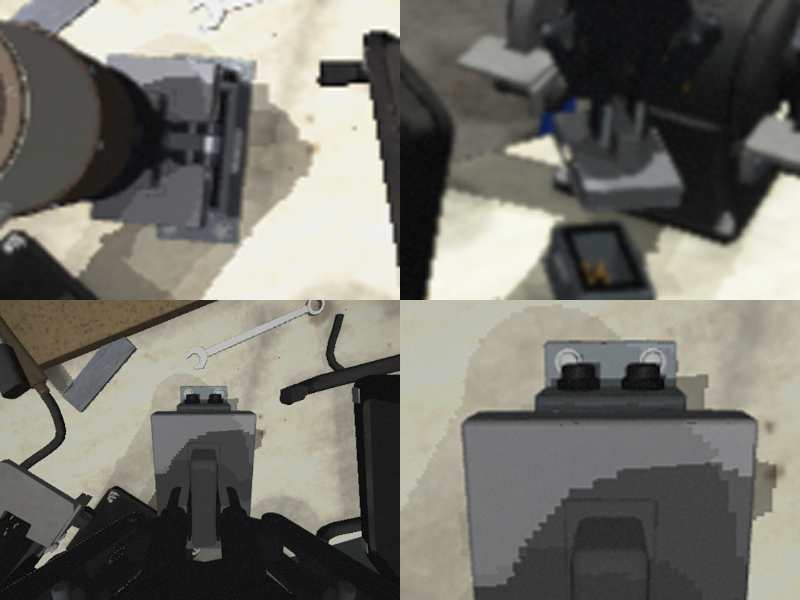

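The wrist view shows the cover square in the grip, with the box's end showing beyond it, about centred at column 285. I'll overlay the predicted box and cover outlines to check the offset to within a millimetre.

```bash
python3 - <<'E'
import pickle;from h import *
D=pickle.load(open("d2.pkl","rb"));d=D["wrist"]
def rect(cx,cy,yaw,l,w,z):
    a=np.radians(yaw);c=np.array([[l/2,w/2],[l/2,-w/2],[-l/2,-w/2],[-l/2,w/2]])
    return np.c_[c@np.array([[np.cos(a),np.sin(a)],[-np.sin(a),np.cos(a)]])+[cx,cy],np.full(4,z)]
u,v,w,h,k=220,130,130,97,6
im=cv2.resize(d["image"][v:v+h,u:u+w,::-1],(w*k,h*k),interpolation=cv2.INTER_CUBIC)
for P,col in((rect(479.7,375,-4.3,96,60,50),(0,255,0)),(rect(479.7,375,-4.3,136,60,4),(0,255,255)),(rect(480,375.4,-4.35,106,70,151),(0,0,255))):
    q=((proj(d,P)-[u,v]+.5)*k).astype(int); cv2.polylines(im,[q],True,col,1); print(q.tolist())
cv2.imwrite("pics/c3.png",im)
E
```

```text
[[160, 113], [622, 113], [600, 786], [185, 786]]
[[192, -52], [591, -53], [568, 773], [218, 773]]
[[-67, 178], [834, 178], [758, 1310], [13, 1310]]
```

View pics/c3.png

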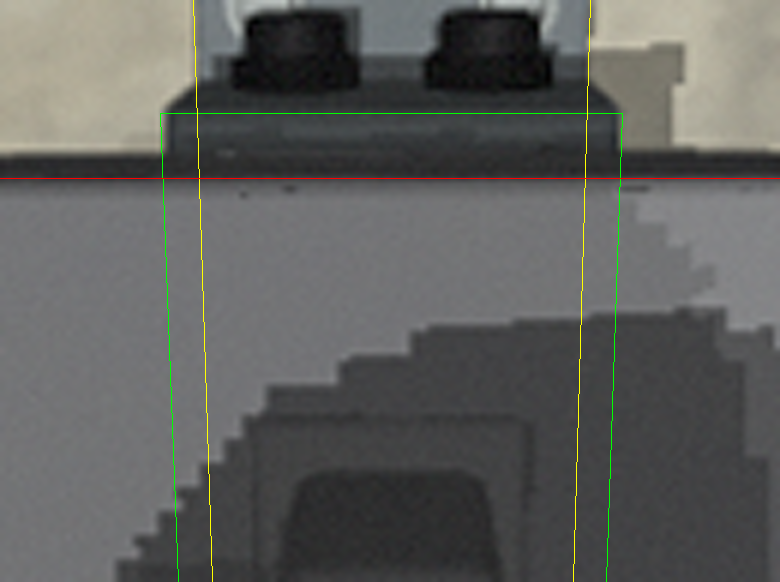

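Predicted and observed outlines agree to about 0.3 mm (walls at columns 166–620 against 160–622 predicted, foot at 195–590). Lowering to just above the rim.

```bash
python3 -m pendant '[[0,0.0005,0.03,0,0,0,0],[0,0,0.02,0,0,0,0],[0,0,0.015,0,0,0,0],[0,0,0.008,0,0,0,0],[0,0,0,0,0,0,0],[0,0,0,0,0,0,0],[0,0,0,0,0,0,0]]'; python3 -m pendant '[[0,0,0.002,0,0,0,0],[0,0,0.002,0,0,0,0],[0,0,0.002,0,0,0,0],[0,0,0.002,0,0,0,0],[0,0,0,0,0,0,0],[0,0,0,0,0,0,0]]'
```

```text
clock: 8.95
position: [480.2, 375.3, 106.5]
ee_rot: [0.999, -0.038, 0.001, -0.001]
contact_force: [-0.0, -0.0, -1.7]
gripper_width: 14.8
grasp_force: 59.3
clock: 9.55
position: [479.7, 374.6, 97.2]
ee_rot: [0.999, -0.038, -0.0, 0.0]
contact_force: [-0.9, -0.8, -1.9]
gripper_width: 15.2
grasp_force: 59.3
```

The skirt is past the rim's top with no side force. Pressing on in small steps.

```bash
for i in 1 2 3; do python3 -m pendant '[[0,0,0.001,0,0,0,0],[0,0,0.001,0,0,0,0],[0,0,0.001,0,0,0,0],[0,0,0,0,0,0,0],[0,0,0,0,0,0,0]]' | grep -E 'position|contact|rot'; done
```

```text
position: [480.2, 375.2, 94.9]
ee_rot: [0.999, -0.038, 0.001, -0.001]
contact_force: [0.1, -0.4, 2.4]
position: [480.9, 375.4, 93.7]
ee_rot: [0.999, -0.037, 0.002, -0.001]
contact_force: [-1.0, -1.0, 9.5]
position: [481.1, 375.4, 90.4]
ee_rot: [0.999, -0.037, 0.002, -0.001]
contact_force: [0.8, -1.3, 6.8]
```

```bash
for i in 1 2 3; do python3 -m pendant '[[0,0,0.001,0,0,0,0],[0,0,0.001,0,0,0,0],[0,0,0.001,0,0,0,0],[0,0,0,0,0,0,0],[0,0,0,0,0,0,0]]' | grep -E 'position|contact|rot'; done
```

```text
position: [480.1, 375.1, 84.9]
ee_rot: [0.999, -0.038, 0.0, -0.0]
contact_force: [3.5, 2.0, -2.6]
position: [480.2, 375.1, 83.6]
ee_rot: [0.999, -0.038, 0.001, -0.001]
contact_force: [1.9, 1.1, 5.8]
position: [480.2, 375.1, 82.7]
ee_rot: [0.999, -0.037, 0.001, -0.001]
contact_force: [-1.5, -0.8, 14.2]
```

Snapped (the force fell from 9.5 to -2.6 N), and the seal is now pushing back. Pressing further.

```bash
for i in 1 2; do python3 -m pendant '[[0,0,0.001,0,0,0,0],[0,0,0.001,0,0,0,0],[0,0,0,0,0,0,0],[0,0,0,0,0,0,0]]' | grep -E 'position|contact|rot'; done
```

```text
position: [480.2, 375.1, 82.6]
ee_rot: [0.999, -0.037, 0.001, -0.001]
contact_force: [-5.4, -2.0, 24.6]
position: [480.2, 375.1, 82.6]
ee_rot: [0.999, -0.037, 0.002, -0.001]
contact_force: [-8.3, -4.3, 34.1]
```

The height has stopped at 82.6 (82.8 expected when home) while the force rises, so the cover is on the rim. Checking that it holds, and looking once.

```bash
python3 -m pendant '[[0,0,0,0,0,0,0],[0,0,0,0,0,0,0],[0,0,0,0,0,0,0],[0,0,0,0,0,0,0],[0,0,0,0,0,0,0],[0,0,0,0,0,0,0],[0,0,0,0,0,0,0],[0,0,0,0,0,0,0]]'; python3 - <<'E'
from bench import arm
from h import *
a=arm.get_image("side")["image"][...,::-1];b=arm.get_image("wrist")["image"][...,::-1]
cv2.imwrite("pics/c4.png",np.hstack([cv2.resize(a[180:270,308:428],(400,300),interpolation=2),cv2.resize(b[90:240,180:380],(400,300),interpolation=2)]))
E
```

```text
clock: 14.15
position: [480.2, 375.1, 82.6]
ee_rot: [0.999, -0.037, 0.002, -0.001]
contact_force: [-8.4, -4.5, 34.8]
gripper_width: 15.0
grasp_force: 64.2
```

View pics/c4.png

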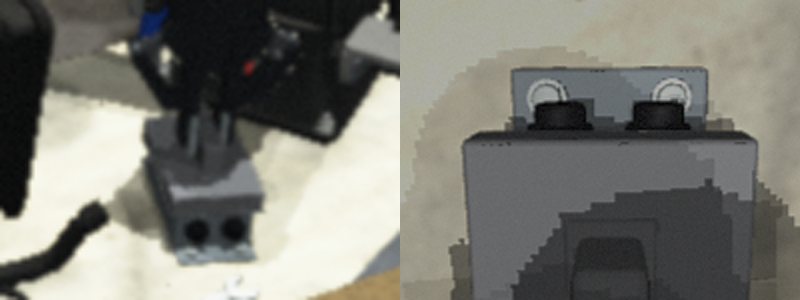

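The cover sits square and level over the box (side view; wrist view edge at rows 135–140, centred), and the push is steady at about 35 N. Handing in.

```bash
python3 -c "
from bench import arm
print(arm.job_done())"
```

```text
the job is handed in; nothing more can be done
None
```

The oblong cover is snapped past both catches and sits fully home on the box rim, and I handed the job in with the arm still pressing at about 35 N; the hand-in returned no verdict.

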